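# Stand the burr kit tin heavy end down under the cup rack

## Robot

A 6-joint arm with a two-finger parallel gripper is mounted at the origin on the work surface. World frame = base frame: x ahead of the robot, y to its left, z up, the work surface at z = 0. Lengths are in m, angles in rad, forces in N, time in s.
With the tool pointing down it reaches from about 0.35 to 0.975 m from the base axis. Payload 4.9 kg.
Tool frame: the origin (TCP) lies midway between the tips of the shut fingers; the grasp point (between the pads) lies 19 mm behind it; z points along the fingers, y is the direction in which the jaws open and shut (so a half turn about z gives the same grasp; the last joint's range is limited). The gripper opens to 85 mm and grips with 20 to 120 N. Pads are 22 mm wide; open, the fingers measure 114 mm over their backs; the gripper's body (76 mm by 85 mm) begins 54 mm behind the grasp point. The pads swing forward as they close: fully open they stand 13 mm farther back than shut.
Start: joints at [-1.364, 0.053, 1.613, -0, 1.476, -0.119], TCP at [0.2, -0.592, 0.231] pointing down, gripper open.
Joint ranges: [-3.01, 3.01], [-1.01, 2.22], [0.06, 2.58], [-1.02, 4.17], [0.09, 2.62], [-3.14, 3.14]. Speed limits (rad/s): [2.57, 2.57, 3.14, 3.14, 3.14, 3.14].

## Interface

Orientations are given as a rotation vector (axis times angle).
In Python, from station import ctrl gives the robot as it stands.
- The arm moves only by the shell command python3 -m jog 'ROWS' [FORCE]. ROWS is JSON, one flat list of numbers, 7 for each row, row after row: the opening, from 0 (shut) to 1 (fully open), then the shift along the tool's x, y, z in m, then the turn, a rotation vector about the tool's x, y, z in degrees. A call has 1 to 10 rows; each row shifts and turns the commanded pose from where the row before left it, along the tool's axes as they then stand; what a row does not reach is not made up. A row lasts 1/8 s, in which the tool goes at most 62.5 mm and 10.7 degrees, less where a joint would pass 70% of its speed; a pose out of reach is approached as far as the arm can. A call with a gripper value outside its range is refused whole. The fingers move at their own pace and stop on an object; FORCE is the grip in N (left out, the last holds). Time passes only in rows, so rows that do not move let the fingers close. It gives the time, the measured TCP pose, the force and the opening at its end, in the units of the state.
- ctrl.get_obs(): the state, without advancing time (a new reading comes with each control period).
- ctrl.get_image(name): name is "scene" or "top" or "wrist"; returns a dict with "image" (420x560x3 uint8, blue, green, red), "camera_matrix" (3x3 intrinsics, pixels), "rvec" (rotation vector, rad) and "tvec" (3), from world to camera coordinates, as OpenCV has them; the wrist camera has in their place "mount" (4x4, takes a point from camera to tool coordinates, whose origin is the TCP and whose axes are the flange's). Camera axes: x right, y down, z forward; pixel columns grow to the right and rows downward; lengths in m; the calibration is good to about 2 mm. A picture is of the moment at which its call begins: read the wrist's pose just before it. There is no depth.
- ctrl.finish_job(): hands the job in, once; it reports no verdict.
Trained networks look in a picture, given as the dict that the camera call returned (one of the last four; its "shot" number tells which), for a name from the list of things; names that differ only in an ending like _2 or _b are one class to them, and where a whole thing is asked for, a point or a joint stands for the part that bears it (a point fixed in the world has none). Each returns a list of dicts, best first, with "p" (0 to 1); they miss things now and then, are a little off and sometimes report something else, mostly with a low value. They report only what shows in the picture. A call takes as long as a camera call.
- ctrl.boxes_of(target, picture): "box" ([centre column, centre row, width, height] in pixels, round what is visible of it).
The state is a dict: "t": time; "q": joint angles; "dq": joint speeds; "effort": joint torques, N m; "tool_pos": TCP position; "tool_rot": TCP orientation; "contact_force": force on the tool from outside, world axes, zero at the start; "wrist_torque": the same for the moment, N m; "opening": finger opening in m.
Only numpy, scipy, OpenCV 4.12 (cv2) and the standard library are available. Lean on these libraries where they do the work, as an engineer would, in place of code of your own. Each camera call takes 0.05 s, during which the arm holds its last target. There are 200 camera calls.

## Task

Clear the grinder-burr kit tin away under the wire cup rack: its steel burrs are packed at one end, but nothing outside shows which. Lift the tin off the counter by its swing handle, see which end hangs low, and stand the tin upright on that heavy end in the middle of the rubber mat under the rack, then let go. Set it down, do not drop it, and leave the pitcher, portafilter and tamper where they are.

Things in the scene. Friction and masses are not known exactly. Their poses are not given: they have to be found in the camera images.
- kit: Closed grey sheet-metal tin 172 x 66 x 56 mm, 0.7 to 0.9 kg full, lying on its bottom; lid fixed shut. Origin at the box's centre, x along the 172 mm, y across, z out of the lid. The ends look alike, either may be heavy: the centre of mass lies 21 to 27 mm from the middle towards the heavy end, so hung by its handle it tips heavy end down by 35 to 65 degrees. Handle pivots: x = 0, z = +18 mm.
- bail (a joint): The tin's swing handle: two 5 mm wires rise 70 mm from pivots on the long sides (y = -37, +37 mm) to a straight black grip across the tin. 0 = square out of the lid (tin's +z), positive = leaning to the tin's +x, range -1.3 to 1.3 rad, starts within 0.35 of 0. Friction of 0.025 N m holds it where left; hung, the tin swings on it and settles within a second.
- grip (a point): Centre of the handle's grip, a black cylinder 14 mm in diameter and 58 mm long, lying across the tin (along its y), 70 mm from the pivot axis; with the handle square it is 60 mm above the lid.
- rack: Wire cup rack fixed to the counter. Origin on the counter under the middle of its black rubber mat (150 along x, 140 along y, 6 mm thick); x points in from its open front, y to the left of it, z up. Wire deck over x -66 to 136, y -176 to 176 mm, underside 340 mm up, cups on it to 410 mm. 12 mm legs at x -60 and 130, y -170 and 170 mm; front (-x) open. The tin can slide on the mat (friction about 0.6).
- pitcher: Steel milk pitcher 74 mm in diameter, 95 mm tall, standing on the counter under the rack near its +y legs, its handle pointing mostly away from the mat. Origin at the centre of its underside. Bystander.
- portafilter: Portafilter lying on the counter: steel basket 68 mm in diameter, 36 mm tall, with a black handle reaching 178 mm along its x. Origin under the basket's centre. Bystander.
- tamper: Steel coffee tamper standing on its 58 mm base, 86 mm tall. Origin at the centre of its underside. Bystander.

How it is judged:
By the outcome, as a careful person would: the job done as asked, in the order asked, and still so for the second after the job is handed in, with the robot touching nothing.
It also fails if it takes over 53 s, if anything falls off the work surface, if the arm or the gripper's body presses on something with over 40 N, if the wrist force passes 120 N, or if a joint passes its speed limit or range.

## Working session

There is one attempt and no reset: what is moved stays moved. The work goes in short steps, Python scripts to look and compute and a shell command to move; the robot and the scene stay as the last step left them, time stands still between calls to the robot, and variables do not carry over. Pictures are saved under pics/ and viewed, about 8 in all and at most 12, crops included, and the job is handed in when it is done.

```bash
ls; mkdir -p pics; cat > h.py <<'E'
import numpy as np, cv2
from station import ctrl
from scipy.spatial.transform import Rotation as R
def cam(p):
    Rm=cv2.Rodrigues(np.array(p["rvec"],float))[0]; t=np.array(p["tvec"],float).ravel()
    return np.array(p["camera_matrix"]),Rm,t
def plane(p,uv,z):
    K,Rm,t=cam(p); d=Rm.T@np.linalg.inv(K)@np.array([uv[0],uv[1],1.]); o=-Rm.T@t
    return o+d*(z-o[2])/d[2]
def proj(p,X):
    K,Rm,t=cam(p); return cv2.projectPoints(np.atleast_2d(np.array(X,float)),np.array(p["rvec"],float),t,K,None)[0][:,0]
def wristcal(p,o):
    # give wrist pic world extrinsics
    T=np.eye(4);T[:3,:3]=R.from_rotvec(o["tool_rot"]).as_matrix();T[:3,3]=o["tool_pos"]
    W=np.linalg.inv(T@np.array(p["mount"])); p=dict(p); p["rvec"]=cv2.Rodrigues(W[:3,:3])[0]; p["tvec"]=W[:3,3]; return p
def tri(ps,uvs):
    A=[];b=[]
    for p,uv in zip(ps,uvs):
        K,Rm,t=cam(p); d=Rm.T@np.linalg.inv(K)@np.array([uv[0],uv[1],1.]); d/=np.linalg.norm(d); o=-Rm.T@t
        M=np.eye(3)-np.outer(d,d); A.append(M); b.append(M@o)
    return np.linalg.lstsq(np.vstack(A),np.hstack(b),rcond=None)[0]
E
python3 - <<'E'
from h import *
o=ctrl.get_obs(); print(o)
for n in ["scene","top"]:
    p=ctrl.get_image(n); cv2.imwrite(f"pics/{n}0.png",p["image"])
    K,Rm,t=cam(p); print(n,-Rm.T@t,K.round(0).tolist())
    for k in ["kit","grip","bail","rack","pitcher","portafilter","tamper"]:
        print(k,[(np.round(d["box"]).tolist(),round(d["p"],2)) for d in ctrl.boxes_of(k,p)[:2]])
E
```

```text
pics
{'t': 0.0, 'q': array([-1.36397263e+00,  5.33880411e-02,  1.61429449e+00, -3.56862472e-05,
        1.47600744e+00, -1.19031924e-01]), 'dq': array([ 3.37910324e-05,  2.15767482e-03, -2.85794713e-05, -3.36131604e-04,
        3.60893522e-04,  8.45059451e-04]), 'effort': array([ 1.56382477e-03, -3.93680656e+01, -3.70173240e+01, -1.27363428e-04,
        7.14629365e-03, -1.22418694e-06]), 'tool_pos': array([ 0.19991708, -0.59150242,  0.2300434 ]), 'tool_rot': array([-3.09792039e+00, -5.09256921e-01,  2.00178630e-04]), 'contact_force': array([-0.59183756,  0.20877491, -0.61835114]), 'wrist_torque': array([ 0.01624107,  0.02046207, -0.02837382]), 'opening': 0.08559954568117653}
scene [1.06100094 0.53000228 0.83734428] [[429.0, 0.0, 281.0], [0.0, 429.0, 208.0], [0.0, 0.0, 1.0]]
kit [([297.0, 161.0, 56.0, 58.0], 0.85)]
grip [([303.0, 151.0, 23.0, 32.0], 0.54)]
bail [([303.0, 151.0, 22.0, 32.0], 0.44)]
rack [([418.0, 260.0, 269.0, 260.0], 0.94), ([233.0, 146.0, 19.0, 27.0], 0.22)]
pitcher [([422.0, 273.0, 37.0, 48.0], 0.81)]
portafilter [([232.0, 229.0, 37.0, 65.0], 0.68)]
tamper [([236.0, 147.0, 19.0, 28.0], 0.69)]
top [ 0.43802828 -0.06480549  0.92533831] [[392.0, 0.0, 278.0], [0.0, 392.0, 206.0], [0.0, 0.0, 1.0]]
kit [([350.0, 278.0, 48.0, 83.0], 0.77), ([316.0, 151.0, 87.0, 39.0], 0.35)]
grip [([354.0, 280.0, 35.0, 16.0], 0.68)]
bail [([354.0, 280.0, 42.0, 15.0], 0.83)]
rack [([106.0, 176.0, 213.0, 261.0], 0.84)]
pitcher [([138.0, 268.0, 49.0, 43.0], 0.7)]
portafilter [([317.0, 151.0, 84.0, 38.0], 0.64)]
tamper [([425.0, 230.0, 33.0, 22.0], 0.91)]
```

```bash
python3 -m jog 2>&1 | head -20
```

```text
invalid input
```

```bash
python3 - <<'E'
import cv2
a=cv2.imread("pics/scene0.png");cv2.imwrite("pics/scene0b.png",cv2.resize(a,(800,600)))
a=cv2.imread("pics/top0.png");cv2.imwrite("pics/top0b.png",cv2.resize(a,(800,600)))
E
```

```text
(no output)
```

View pics/scene0b.png

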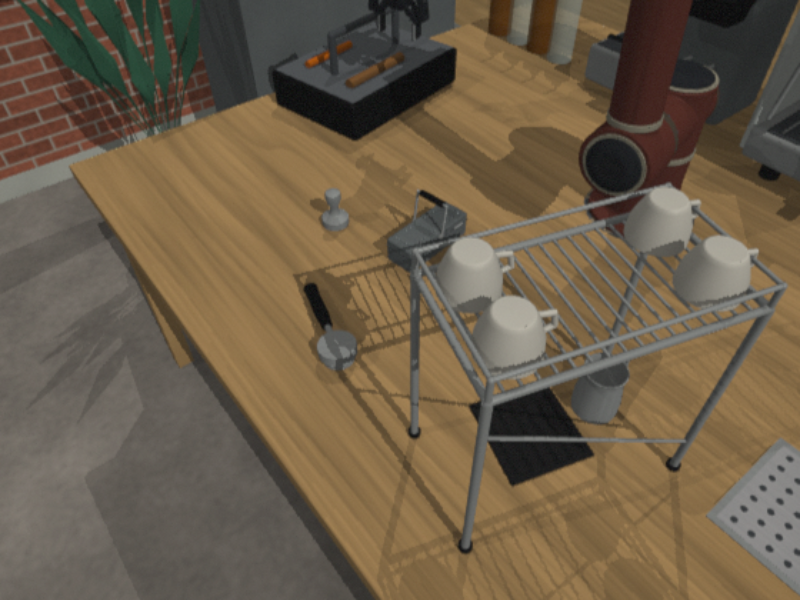

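View pics/top0b.png

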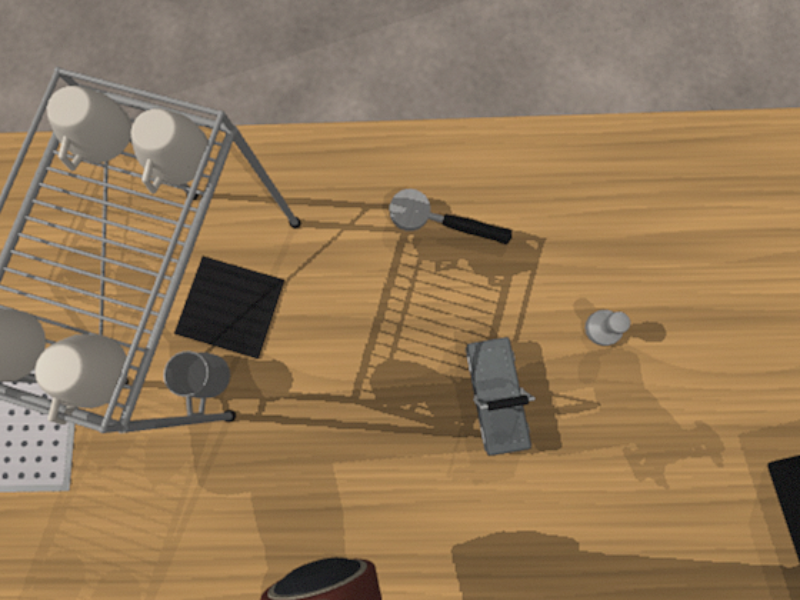

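```bash
python3 - <<'E'
from h import *
p=ctrl.get_image("top"); s=ctrl.get_image("scene")
f=560/800
m=[plane(p,(np.array(c)*f),.006) for c in [(202,257),(285,281),(260,357),(176,333)]]
print("mat",np.round(m,3).tolist(),np.mean(m,0).round(3))
c=np.mean(m,0); ex=((m[0]-m[1])+(m[3]-m[2]));ex/=np.linalg.norm(ex); ey=(m[3]-m[0]+m[2]-m[1]);ey/=np.linalg.norm(ey)
print("ex",ex.round(3),"ey",ey.round(3),[np.linalg.norm(m[i]-m[i-1]).round(3) for i in range(4)])
print("legs",[plane(p,np.array(q)*f,0.0).round(3).tolist() for q in [(295,223),(230,416)]],"scene legs",[plane(s,np.array(q)*f,0.0).round(3).tolist() for q in [(414,433),(465,546),(674,464)]])
sm=[plane(s,np.array(q)*f,.006) for q in [(471,408),(548,385),(592,455),(515,482)]]; print("scene mat",np.round(sm,3).tolist(),np.mean(sm,0).round(3))
t=[plane(p,np.array(q)*f,.056) for q in [(467,345),(508,338),(530,448),(487,455)]]
print("tin",np.round(t,3).tolist(),np.mean(t,0).round(3),[np.linalg.norm(t[i]-t[i-1]).round(3) for i in range(4)])
g=[tri([p,s],[np.array(a)*f,np.array(b)*f]) for a,b in [((481,405),(445,207)),((530,399),(419,193))]]
print("grip ends",np.round(g,3).tolist())
bp=ctrl.boxes_of("bail",p)[0]["box"];
print(plane(p,bp[:2],.11))
for n,q in dict(pit=(198,375),pf=(409,210),tam=(606,328)).items(): print(n,plane(p,np.array(q)*f,.04))
E
```

```text
mat [[0.68, 0.288, 0.006], [0.634, 0.145, 0.006], [0.508, 0.184, 0.006], [0.551, 0.326, 0.006]] [0.593 0.236 0.006]
ex [0.297 0.955 0.   ] ey [-0.957  0.289  0.   ] [np.float64(0.135), np.float64(0.15), np.float64(0.133), np.float64(0.148)]
legs [[0.738, 0.13, 0.0], [0.413, 0.233, 0.0]] scene legs [[0.736, 0.133, 0.0], [0.792, 0.313, 0.0], [0.465, 0.417, 0.0]]
scene mat [[0.638, 0.157, 0.006], [0.508, 0.203, 0.006], [0.553, 0.332, 0.006], [0.675, 0.291, 0.006]] [0.593 0.246 0.006]
tin [[0.515, -0.152, 0.056], [0.525, -0.215, 0.056], [0.359, -0.239, 0.056], [0.35, -0.174, 0.056]] [ 0.437 -0.195  0.056] [np.float64(0.167), np.float64(0.064), np.float64(0.167), np.float64(0.065)]
grip ends [[0.424, -0.161, 0.114], [0.431, -0.232, 0.11]]
[ 0.42957647 -0.19804004  0.11      ]
pit [0.47875907 0.27310575 0.04      ]
pf [ 0.74185903 -0.06716352  0.04      ]
tam [ 0.53838475 -0.37275342  0.04      ]
```

```bash
cat >> h.py <<'E'
def plan(pos,Rm,n,o=None,start=None,rnd=True):
    """print n rows from current (or start) pose to target pos / rotation matrix"""
    o=o or ctrl.get_obs(); p0,R0=start or (np.array(o["tool_pos"]),R.from_rotvec(o["tool_rot"]).as_matrix())
    w=R.from_matrix(R0.T@Rm).as_rotvec(); P=p0.copy();M=R0.copy()
    for i in range(n):
        tgt=p0+(np.array(pos)-p0)*(i+1)/n; s=np.round(M.T@(tgt-P),4); r=np.round(np.degrees(w/n),2)
        P=P+M@s; M=M@R.from_rotvec(np.radians(r)).as_matrix()
        print(",".join(f"{v:g}" for v in [*s,*r]))
    print("end",P.round(4)); return P,M
def rot(xang,tilt=0,az=0):
    """x_tool horizontal at xang deg; z pointing down, tilted by `tilt` deg from down toward az"""
    x=np.array([np.cos(np.radians(xang)),np.sin(np.radians(xang)),0]); a=np.array([np.cos(np.radians(az)),np.sin(np.radians(az)),0])
    z=-np.cos(np.radians(tilt))*np.array([0,0,1.])+np.sin(np.radians(tilt))*a; z-=x*(z@x); z/=np.linalg.norm(z)
    return np.column_stack([x,np.cross(z,x),z])
E
python3 - <<'E'
from h import *
plan([.428,-.197,.20],rot(98.3),10)
E
```

```text
0.0342,-0.0301,0.0031,0,-0,-7.96
0.0381,-0.0251,0.0032,0,-0,-7.96
0.0412,-0.0196,0.0031,0,-0,-7.96
0.0435,-0.0137,0.0031,0,-0,-7.96
0.045,-0.0075,0.0032,0,-0,-7.96
0.0456,-0.0013,0.0031,0,-0,-7.96
0.0454,0.0051,0.0031,0,-0,-7.96
0.0441,0.0114,0.0032,0,-0,-7.96
0.0423,0.0173,0.0031,0,-0,-7.96
0.0393,0.023,0.0031,0,-0,-7.96
end [ 0.428 -0.197  0.2  ]
```

```bash
python3 -m jog '[1,0.034,-0.030,0.003,0,0,-8, 1,0.038,-0.025,0.003,0,0,-8, 1,0.041,-0.020,0.003,0,0,-8, 1,0.0435,-0.014,0.003,0,0,-8, 1,0.045,-0.0075,0.003,0,0,-8, 1,0.0455,-0.0015,0.003,0,0,-8, 1,0.0455,0.005,0.003,0,0,-8, 1,0.044,0.0115,0.003,0,0,-8, 1,0.042,0.0175,0.003,0,0,-8, 1,0.039,0.023,0.003,0,0,-7.5]'; python3 -m jog '[1,0,0,0,0,0,0]'
python3 - <<'E'
from h import *
o=ctrl.get_obs(); p=ctrl.get_image("wrist"); w=wristcal(p,o); cv2.imwrite("pics/w1.png",p["image"])
print(o["q"].round(3),o["tool_pos"].round(4),R.from_rotvec(o["tool_rot"]).as_matrix().round(2).tolist())
for k in ["grip","kit"]: print(k,[(np.round(d["box"]).tolist(),round(d["p"],2),plane(w,d["box"][:2],.112).round(3)) for d in ctrl.boxes_of(k,p)[:2]])
E
```

```text
t: 2.2
tool_pos: [0.4265, -0.1955, 0.2015]
tool_rot: [2.052, 2.378, 0.0]
contact_force: [0.6, -0.9, 0.4]
opening: 0.0854
t: 2.33
tool_pos: [0.4267, -0.1947, 0.2012]
tool_rot: [-2.052, -2.378, -0.0]
contact_force: [-0.4, -0.4, -0.4]
opening: 0.0855
[-0.587 -0.316  1.998  0.     1.46  -0.734] [ 0.4267 -0.1947  0.2012] [[-0.15, 0.99, -0.0], [0.99, 0.15, 0.0], [0.0, -0.0, -1.0]]
grip [([285.0, 210.0, 25.0, 113.0], 0.9, array([ 0.43 , -0.193,  0.112]))]
kit [([292.0, 212.0, 186.0, 110.0], 0.82, array([ 0.436, -0.194,  0.112]))]
```

View pics/w1.png

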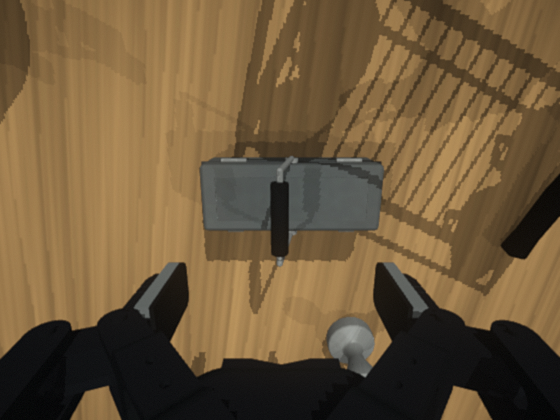

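```bash
python3 -m jog '[1,-0.003,0,0.035,0,0,0, 1,0,0,0.035,0,0,0, 1,0,0,0.030,0,0,0, 1,0,0,0.005,0,0,0, 0,0,0,0,0,0,0, 0,0,0,0,0,0,0, 0,0,0,0,0,0,0, 0,0,0,0,0,0,0, 0,0,0,0,0,0,0]' 80; python3 -m jog '[0,0,0,0,0,0,0]' 
```

```text
t: 3.6
tool_pos: [0.4268, -0.2, 0.0974]
tool_rot: [2.056, 2.373, -0.0]
contact_force: [-1.5, 0.8, 5.1]
opening: 0.0119
t: 3.72
tool_pos: [0.4268, -0.2, 0.0973]
tool_rot: [2.057, 2.373, -0.0]
contact_force: [-2.0, 0.6, 5.2]
opening: 0.0119
```

```bash
python3 -m jog '[0,0,0,-0.008,0,0,0, 0,0,0,-0.017,0,0,0, 0,0,0,-0.025,0,0,0, 0,0,0,-0.03,0,0,0, 0,0,0,-0.03,0,0,0, 0,0,0,-0.02,0,0,0, 0,0,0,-0.01,0,0,0, 0,0,0,0,0,0,0, 0,0,0,0,0,0,0, 0,0,0,0,0,0,0]'; python3 -m jog '[0,0,0,0,0,0,0, 0,0,0,0,0,0,0, 0,0,0,0,0,0,0]'
python3 - <<'E'
from h import *
ims=[]
for n in ["scene","top"]:
    p=ctrl.get_image(n); print(n,[(np.round(d["box"]).tolist(),round(d["p"],2)) for d in ctrl.boxes_of("kit",p)[:1]], proj(p,[ctrl.get_obs()["tool_pos"]]).round(0))
    u,v=proj(p,[ctrl.get_obs()["tool_pos"]])[0].astype(int); u=np.clip(u,100,460);v=np.clip(v,100,320)
    ims.append(cv2.resize(p["image"][v-100:v+100,u-100:u+100],(400,400)))
cv2.imwrite("pics/lift.png",np.hstack(ims))
E
```

```text
t: 4.97
tool_pos: [0.4258, -0.1994, 0.2348]
tool_rot: [-2.056, -2.372, 0.001]
contact_force: [-0.3, 0.2, -8.0]
opening: 0.0112
t: 5.35
tool_pos: [0.4263, -0.1997, 0.2363]
tool_rot: [-2.058, -2.374, 0.0]
contact_force: [-0.3, 0.1, -7.1]
opening: 0.0112
scene [([295.0, 118.0, 53.0, 57.0], 0.73)] [[303. 100.]]
top [([357.0, 260.0, 41.0, 74.0], 0.95)] [[367. 283.]]
```

View pics/lift.png

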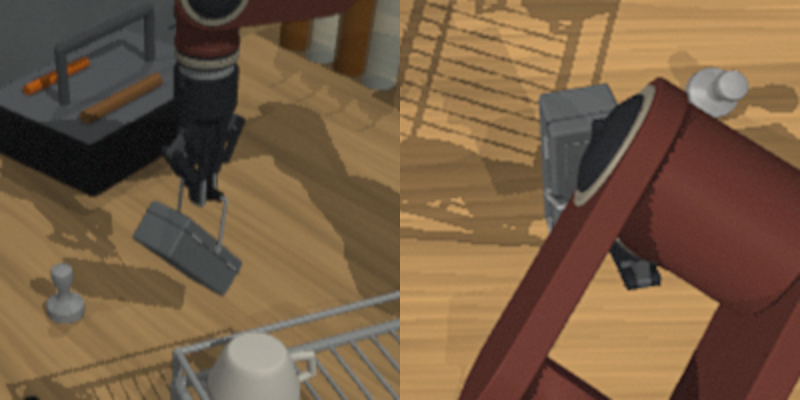

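```bash
python3 - <<'E'
from h import *
o=ctrl.get_obs(); print(o["q"].round(3)); s=ctrl.get_image("scene"); t=ctrl.get_image("top")
c=np.array([.595,.239,0]);a=np.radians(73);ex=np.array([np.cos(a),np.sin(a),0]);f=.7
K,Rm,tt=cam(s);O=-Rm.T@tt
for uv in [(487,438),(686,440),(600,440)]:
    d=Rm.T@np.linalg.inv(K)@np.array([uv[0]*f,uv[1]*f,1]); X=O+d*((.130-(O-c)@ex)/(d@ex)); print("bar",X.round(3))
# tilt fit with tin silhouettes: corners picked in pics/lift.png (crop scale 2, centre clipped)
us,vs=proj(s,[o["tool_pos"]])[0].astype(int); us=np.clip(us,100,460);vs=np.clip(vs,100,320)
obs=np.array([(135,238),(222,293),(241,265),(155,203)])/2+[us-100,vs-100]
h0=np.radians(188.3); H=np.array([np.cos(h0),np.sin(h0),0]);L=np.array([-H[1],H[0],0]);Z=np.array([0,0,1.])
piv0=np.array(o["tool_pos"])+[0,0,.019]
print("px",obs.round(0).tolist())
for T in range(-65,70,10):
  for b in (-.2,0.,.15):
    Tr=np.radians(T); hv=np.cos(Tr)*H-np.sin(Tr)*Z; tz=np.sin(Tr)*H+np.cos(Tr)*Z
    pv=piv0+.07*(-np.cos(b)*Z-np.sin(b)*H); C=pv-.018*tz
    pts=[C+i*.086*hv+j*.033*L+k*.028*tz for i in(-1,1) for j in(-1,1) for k in(-1,1)]
    P=proj(s,pts); d=[np.min(np.linalg.norm(P-q,axis=1)) for q in obs]
    bb=[*P.min(0),*P.max(0)]
    print(T,b,round(np.sum(d),1),np.round(bb).tolist())
E
```

```text
[-0.596 -0.334  1.953 -0.     1.522 -0.739]
bar [0.788 0.316 0.277]
bar [0.468 0.414 0.068]
bar [0.63  0.364 0.172]
px [[270.0, 119.0], [313.0, 146.0], [322.0, 132.0], [280.0, 102.0]]
-65 -0.2 78.2 [285.0, 78.0, 335.0, 149.0]
-65 0.0 80.3 [282.0, 81.0, 332.0, 152.0]
-65 0.15 83.0 [279.0, 82.0, 329.0, 154.0]
-55 -0.2 85.1 [282.0, 78.0, 337.0, 150.0]
-55 0.0 89.8 [278.0, 81.0, 334.0, 153.0]
-55 0.15 93.1 [276.0, 82.0, 331.0, 154.0]
-45 -0.2 89.1 [279.0, 79.0, 338.0, 152.0]
-45 0.0 97.2 [276.0, 82.0, 335.0, 155.0]
-45 0.15 101.0 [273.0, 83.0, 332.0, 156.0]
-35 -0.2 90.1 [277.0, 81.0, 338.0, 153.0]
-35 0.0 101.7 [274.0, 84.0, 335.0, 156.0]
-35 0.15 100.9 [271.0, 85.0, 333.0, 157.0]
-25 -0.2 88.2 [275.0, 84.0, 338.0, 153.0]
-25 0.0 94.5 [272.0, 86.0, 335.0, 155.0]
-25 0.15 96.0 [269.0, 88.0, 332.0, 157.0]
-15 -0.2 78.4 [274.0, 88.0, 337.0, 152.0]
-15 0.0 83.8 [271.0, 90.0, 334.0, 154.0]
-15 0.15 88.5 [268.0, 91.0, 331.0, 156.0]
-5 -0.2 66.7 [274.0, 92.0, 336.0, 149.0]
-5 0.0 71.1 [270.0, 94.0, 332.0, 152.0]
-5 0.15 75.9 [267.0, 95.0, 330.0, 154.0]
5 -0.2 57.2 [274.0, 96.0, 336.0, 146.0]
5 0.0 57.2 [270.0, 99.0, 332.0, 149.0]
5 0.15 58.3 [267.0, 100.0, 330.0, 151.0]
15 -0.2 52.2 [272.0, 101.0, 335.0, 142.0]
15 0.0 46.1 [268.0, 103.0, 332.0, 145.0]
15 0.15 41.8 [266.0, 105.0, 329.0, 147.0]
25 -0.2 37.0 [271.0, 106.0, 334.0, 137.0]
25 0.0 39.2 [267.0, 108.0, 331.0, 140.0]
25 0.15 38.9 [265.0, 110.0, 328.0, 142.0]
35 -0.2 23.1 [271.0, 101.0, 332.0, 138.0]
35 0.0 27.5 [267.0, 103.0, 329.0, 141.0]
35 0.15 31.4 [265.0, 105.0, 326.0, 142.0]
45 -0.2 30.0 [272.0, 95.0, 330.0, 143.0]
45 0.0 15.8 [268.0, 98.0, 327.0, 145.0]
45 0.15 13.9 [265.0, 99.0, 324.0, 147.0]
55 -0.2 28.9 [274.0, 90.0, 327.0, 146.0]
55 0.0 20.5 [270.0, 93.0, 324.0, 149.0]
55 0.15 20.2 [267.0, 94.0, 322.0, 151.0]
65 -0.2 27.0 [276.0, 86.0, 324.0, 149.0]
65 0.0 34.0 [272.0, 89.0, 321.0, 152.0]
65 0.15 40.7 [269.0, 90.0, 319.0, 154.0]
```

```bash
python3 - <<'E'
from h import *
c=np.array([.595,.239,0]);d=np.array([1,1,0])/2**.5
A=plan([*(c-.17*d)[:2],.21],rot(135,45,45),10)
print(); plan([*(c+.005*d)[:2],.185],rot(135,45,45),6,start=A)
E
```

```text
0.0308,0.0093,0.0026,-4.34,1.45,-3.49
0.0302,0.0109,0.0042,-4.34,1.45,-3.49
0.0293,0.0124,0.0058,-4.34,1.45,-3.49
0.0283,0.0136,0.0075,-4.34,1.45,-3.49
0.0273,0.0146,0.0093,-4.34,1.45,-3.49
0.0261,0.0156,0.0112,-4.34,1.45,-3.49
0.0248,0.0161,0.0129,-4.34,1.45,-3.49
0.0235,0.0166,0.0148,-4.34,1.45,-3.49
0.0221,0.0167,0.0167,-4.34,1.45,-3.49
0.0205,0.0168,0.0185,-4.34,1.45,-3.49
end [0.4749 0.1188 0.21  ]

-0,0.0177,0.0236,0,-0.01,-0
-0,0.0176,0.0235,0,-0.01,-0
-0,0.0177,0.0236,0,-0.01,-0
0,0.0177,0.0236,0,-0.01,-0
0,0.0176,0.0235,0,-0.01,-0
0,0.0177,0.0236,0,-0.01,-0
end [0.5985 0.2425 0.185 ]
```

```bash
python3 -m jog '[0,0.031,0.009,0.0025,-4.35,1.45,-3.5, 0,0.030,0.011,0.004,-4.35,1.45,-3.5, 0,0.0295,0.0125,0.006,-4.35,1.45,-3.5, 0,0.0285,0.0135,0.0075,-4.35,1.45,-3.5, 0,0.0275,0.0145,0.0095,-4.35,1.45,-3.5, 0,0.026,0.0155,0.011,-4.35,1.45,-3.5, 0,0.025,0.016,0.013,-4.35,1.45,-3.5, 0,0.0235,0.0165,0.015,-4.35,1.45,-3.5, 0,0.022,0.0165,0.0165,-4.35,1.45,-3.5, 0,0.0205,0.017,0.0185,-4.35,1.45,-3.5]' 120; python3 -m jog '[0,0,0,0,0,0,0, 0,0,0,0,0,0,0, 0,0,0,0,0,0,0, 0,0,0,0,0,0,0, 0,0,0,0,0,0,0]'
python3 - <<'E'
from h import *
o=ctrl.get_obs(); print(o["q"].round(3),R.from_rotvec(o["tool_rot"]).as_matrix().round(3).tolist(),(o["tool_pos"]-np.array([.4749,.1188,.21])).round(4))
s=ctrl.get_image("scene"); cv2.imwrite("pics/carry.png",cv2.resize(s["image"][20:320,140:540],(800,600)))
E
```

```text
t: 6.9
tool_pos: [0.4732, 0.1197, 0.2089]
tool_rot: [1.01, 2.46, 1.017]
contact_force: [0.3, 0.4, -7.8]
opening: 0.0105
t: 7.52
tool_pos: [0.4741, 0.1189, 0.2101]
tool_rot: [1.015, 2.457, 1.019]
contact_force: [-0.3, -0.1, -9.2]
opening: 0.0106
[-0.287 -0.684  2.363  0.752  1.145 -1.284] [[-0.708, 0.498, 0.5], [0.706, 0.5, 0.501], [-0.001, 0.708, -0.706]] [-0.0008  0.0001  0.0001]
```

View pics/carry.png

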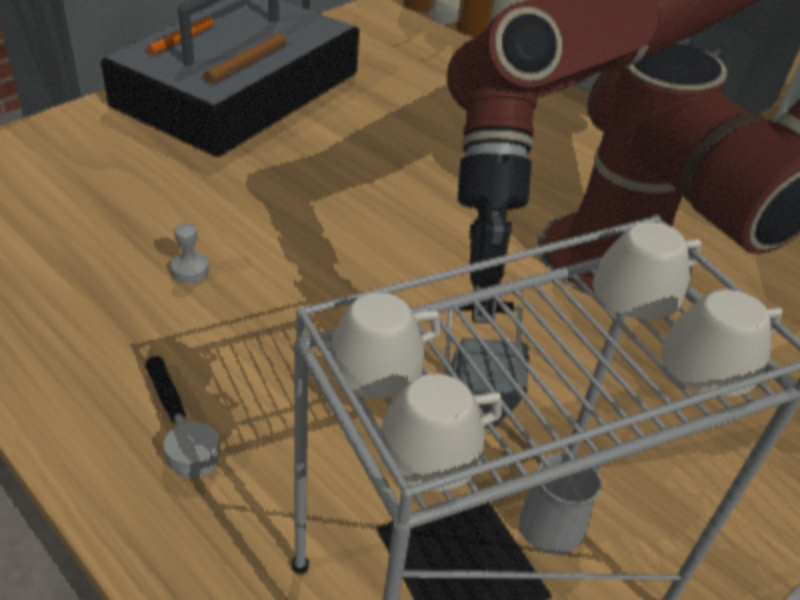

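```bash
python3 - <<'E'
from h import *
o=ctrl.get_obs(); p=ctrl.get_image("wrist"); cv2.imwrite("pics/w2.png",p["image"])
print([(np.round(x["box"]).tolist(),round(x["p"],2)) for x in ctrl.boxes_of("kit",p)[:1]])
E
```

```text
[([307.0, 264.0, 278.0, 196.0], 0.71)]
```

View pics/w2.png

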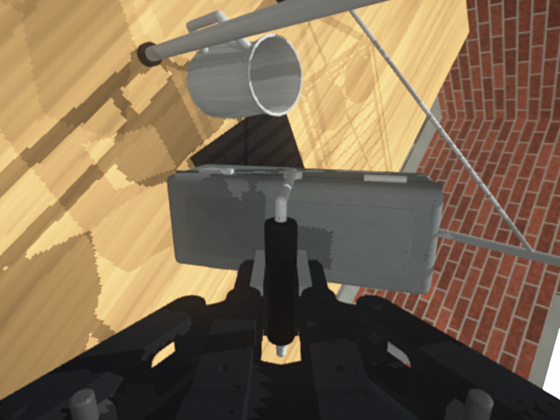

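```bash
cat >> h.py <<'E'
def tinpose(o,T,b,sl,az=45.,gd=.019):
    """T tilt, b handle lean vs tool (deg, toward heavy), sl slide along tool x; returns pivot,hv,tz,L,C"""
    Rt=R.from_rotvec(o["tool_rot"]).as_matrix(); d=np.array([np.cos(np.radians(az)),np.sin(np.radians(az)),0]);Z=np.array([0,0,1.]);H=-d
    g=o["tool_pos"]-gd*Rt[:,2]+sl*Rt[:,0]
    hd=R.from_rotvec(np.radians(b)*Rt[:,0]).apply(-Rt[:,2])  # checked sign below
    if R.from_rotvec(.1*Rt[:,0]).apply(-Rt[:,2])@H < -Rt[:,2]@H: hd=R.from_rotvec(-np.radians(b)*Rt[:,0]).apply(-Rt[:,2])
    pv=g-.07*hd; t=np.radians(T); hv=np.cos(t)*H-np.sin(t)*Z; tz=np.sin(t)*H+np.cos(t)*Z; L=np.cross(tz,-hv)
    return pv,hv,tz,L,pv-.018*tz,g,hd
E
python3 - <<'E'
from h import *
from scipy.optimize import least_squares
o=ctrl.get_obs(); p=ctrl.get_image("wrist"); w=wristcal(p,o)
px=np.array([(172,172),(178,263),(442,182),(433,292),(290,174),(281,283)],float)
def model(v):
    pv,hv,tz,L,C,g,hd=tinpose(o,*v); s=np.sign(L@R.from_rotvec(o["tool_rot"]).as_matrix()[:,0])
    L=L*s
    return proj(w,[C+.086*hv+.033*L+.028*tz,C+.086*hv-.033*L+.028*tz,C-.086*hv+.033*L+.028*tz,C-.086*hv-.033*L+.028*tz,pv+.037*L,g])
for T0 in (30,60):
    r=least_squares(lambda v:(model(v)-px).ravel(),[T0,5,0],x_scale=[10,10,.01],loss="soft_l1"); print(r.x.round(3),r.cost.round(1)); print((model(r.x)-px).round(0).tolist())
pv,hv,tz,L,C,g,hd=tinpose(o,*r.x); print("pivot-TCP along d,z",((pv-o["tool_pos"])@[.7071,.7071,0]).round(4),(pv-o["tool_pos"])[2].round(4))
E
```

```text
[6.1771e+01 5.7950e+00 1.0000e-03] 39.6
[[-8.0, 1.0], [-4.0, -0.0], [8.0, 8.0], [-1.0, 9.0], [3.0, -3.0], [2.0, -2.0]]
[6.1771e+01 5.7950e+00 1.0000e-03] 39.6
[[-8.0, 1.0], [-4.0, -0.0], [8.0, 8.0], [-1.0, 9.0], [3.0, -3.0], [2.0, -2.0]]
pivot-TCP along d,z 0.0409 -0.0307
```

```bash
python3 -m jog '[0,0,0.006,0.010,0,0,0, 0,0,0.012,0.020,0,0,0, 0,0,0.0145,0.0255,0,0,0, 0,0,0.0145,0.0255,0,0,0, 0,0,0.0145,0.0255,0,0,0, 0,0,0.0125,0.0215,0,0,0, 0,0,0.009,0.0155,0,0,0, 0,0,0.0045,0.008,0,0,0, 0,0,0,0,0,0,0, 0,0,0,0,0,0,0]'; python3 -m jog '[0,0,0,0,0,0,0, 0,0,0,0,0,0,0, 0,0,0,0,0,0,0, 0,0,0,0,0,0,0]'
python3 - <<'E'
from h import *
o=ctrl.get_obs(); print(o["q"].round(2),((o["tool_pos"]-[.595,.239,0])@[.7071,.7071,0]).round(4))
s=ctrl.get_image("scene"); cv2.imwrite("pics/in.png",cv2.resize(s["image"][150:390,250:490],(600,600)))
E
```

```text
t: 8.98
tool_pos: [0.5931, 0.2389, 0.1648]
tool_rot: [1.015, 2.457, 1.02]
contact_force: [-0.4, -0.8, -8.4]
opening: 0.0105
t: 9.48
tool_pos: [0.5933, 0.2389, 0.165]
tool_rot: [1.015, 2.457, 1.02]
contact_force: [0.0, 0.8, -8.6]
opening: 0.0106
[ 0.05 -0.2   2.11  0.77  0.75 -1.18] -0.0013
```

View pics/in.png

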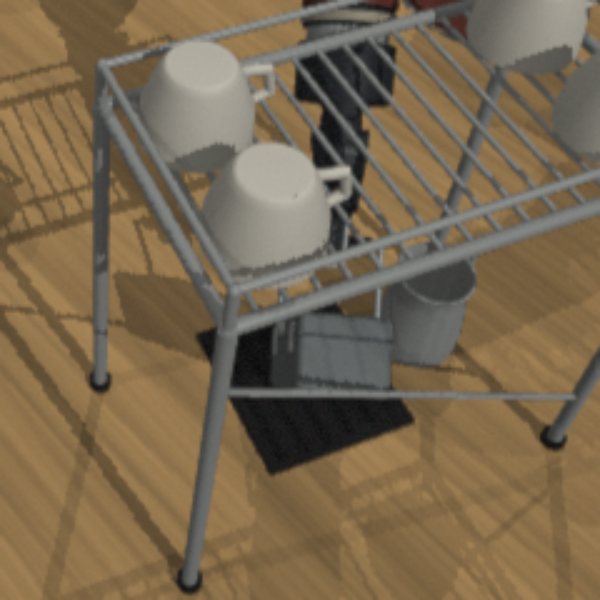

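```bash
python3 -m jog '[0,0,-0.0035,0.0035,0,0,0, 0,0,-0.0050,0.0050,0,0,0, 0,0,-0.0050,0.0050,0,0,0, 0,0,-0.0035,0.0035,0,0,0, 0,0,0,0,0,0,0]' | grep -E "pos|force"; for i in 1; do python3 -m jog '[0,0,-0.0020,0.0020,0,0,0, 0,0,0,0,0,0,0]'| grep -E "pos|force"; python3 -m jog '[0,0,-0.0020,0.0020,0,0,0, 0,0,0,0,0,0,0]'| grep -E "pos|force"; done
```

```text
tool_pos: [0.5928, 0.239, 0.1398]
contact_force: [0.8, -0.3, -7.6]
tool_pos: [0.5933, 0.239, 0.138]
contact_force: [-0.5, 0.4, -6.8]
tool_pos: [0.5931, 0.239, 0.1349]
contact_force: [-0.6, 0.7, -8.7]
```

```bash
python3 -m jog '[0,0,-0.0020,0.0020,0,0,0, 0,0,0,0,0,0,0]'| grep -E "pos|force"; python3 -m jog '[0,0,-0.0015,0.0015,0,0,0, 0,0,0,0,0,0,0]'| grep -E "pos|force"
```

```text
tool_pos: [0.5941, 0.2392, 0.1335]
contact_force: [-0.3, 0.4, -4.6]
tool_pos: [0.5945, 0.2393, 0.1321]
contact_force: [-0.0, 0.2, -0.6]
```

```bash
python3 -m jog '[0,0,-0.0042,-0.0052,0,0,0, 0,0,-0.0042,-0.0052,0,0,0, 0,0,0,0,0,0,0]'| grep -E "pos|force"; python3 -m jog '[0,0,-0.0052,-0.0045,0,0,0, 0,0,-0.0052,-0.0046,0,0,0, 0,0,0,0,0,0,0]'| grep -E "pos|force";  python3 -m jog '[0,0,-0.0035,-0.0024,0,0,0, 0,0,-0.0036,-0.0024,0,0,0, 0,0,0,0,0,0,0]'| grep -E "pos|force"
python3 - <<'E'
from h import *
s=ctrl.get_image("scene"); w=ctrl.get_image("wrist");a=cv2.resize(s["image"][210:360,280:430],(400,400))
cv2.imwrite("pics/tip.png",np.hstack([a,cv2.resize(w["image"],(400,300))[:,:] if 0 else cv2.copyMakeBorder(cv2.resize(w["image"],(400,300)),0,100,0,0,0)]))
E
```

```text
tool_pos: [0.584, 0.2291, 0.1322]
contact_force: [0.2, 0.4, 0.7]
tool_pos: [0.5739, 0.2193, 0.1306]
contact_force: [-0.7, -1.2, -0.1]
tool_pos: [0.568, 0.2136, 0.1288]
contact_force: [-0.9, -1.5, -1.7]
```

View pics/tip.png

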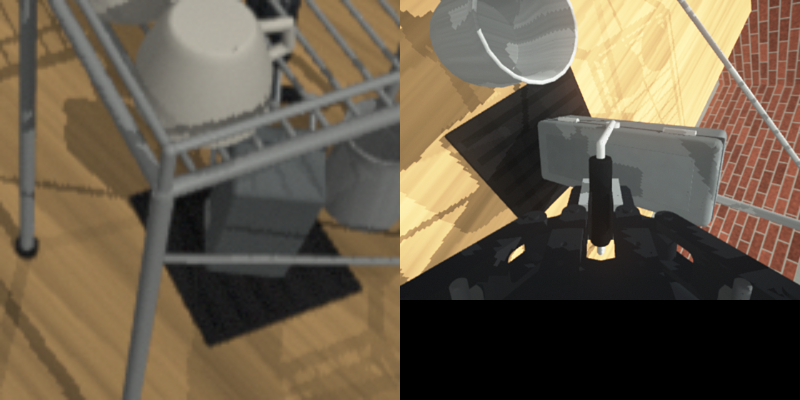

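```bash
python3 -m jog '[0,0,-0.0037,-0.0021,0,0,0, 0,0,-0.0037,-0.0021,0,0,0, 0,0,0,0,0,0,0]'| grep -E "pos|force"; python3 -m jog '[0,0,-0.0038,-0.0018,0,0,0, 0,0,-0.0039,-0.0017,0,0,0, 0,0,0,0,0,0,0]'| grep -E "pos|force";  python3 -m jog '[0,0,-0.0027,-0.0010,0,0,0, 0,0,-0.0027,-0.0009,0,0,0, 0,0,0,0,0,0,0]'| grep -E "pos|force"; python3 -m jog '[0,0,-0.0014,-0.0005,0,0,0, 0,0,-0.0013,-0.0004,0,0,0, 0,0,0,0,0,0,0]'| grep -E "pos|force"
python3 - <<'E'
from h import *
s=ctrl.get_image("scene"); w=ctrl.get_image("wrist");a=cv2.resize(s["image"][210:360,280:430],(400,400))
cv2.imwrite("pics/tip2.png",np.hstack([a,cv2.copyMakeBorder(cv2.resize(w["image"],(400,300)),0,100,0,0,0)]))
E
```

```text
tool_pos: [0.5621, 0.2078, 0.1263]
contact_force: [0.5, -0.7, -3.0]
tool_pos: [0.5565, 0.2022, 0.1233]
contact_force: [-0.1, -0.5, -3.6]
tool_pos: [0.5533, 0.1989, 0.1216]
contact_force: [1.6, 1.4, -2.7]
tool_pos: [0.552, 0.1972, 0.121]
contact_force: [0.7, 1.8, 0.6]
```

View pics/tip2.png

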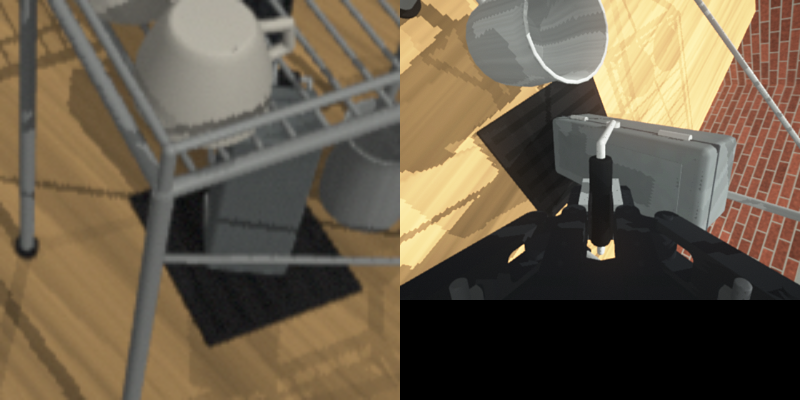

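```bash
python3 - <<'E'
from h import *
s=ctrl.get_image("scene"); c=np.array([.595,.239,.006]);d=np.array([.7071,.7071,0]);l=np.array([-.7071,.7071,0])
for q in [(205,268),(287,275),(218,345/1.0)]:
    X=plane(s,np.array(q)/400*150+[280,210],.006); print(X.round(3),((X-c)@d).round(4),((X-c)@l).round(4))
k=np.array([c+x*d+y*l+[0,0,z] for x,y,z in [(.028,.033,0),(.028,-.033,0),(.028,.033,.172),(.028,-.033,.172),(-.028,.033,.172),(-.028,-.033,.172)]])
print(((proj(s,k)-[280,210])*400/150).round(0).tolist())
a=s["image"][170:320,280:430]; a=cv2.resize(a,(600,600),interpolation=cv2.INTER_CUBIC)
for q in ((proj(s,k)-[280,170])*4).astype(int): cv2.circle(a,tuple(int(v) for v in q),3,(0,0,255),1)
cv2.imwrite("pics/chk.png",a)
E
```

```text
[0.635 0.241 0.006] 0.0301 -0.0269
[0.588 0.287 0.006] 0.0291 0.0394
[0.676 0.296 0.006] 0.0972 -0.017
[[279.0, 273.0], [197.0, 265.0], [319.0, 147.0], [224.0, 138.0], [313.0, 86.0], [223.0, 78.0]]
```

View pics/chk.png

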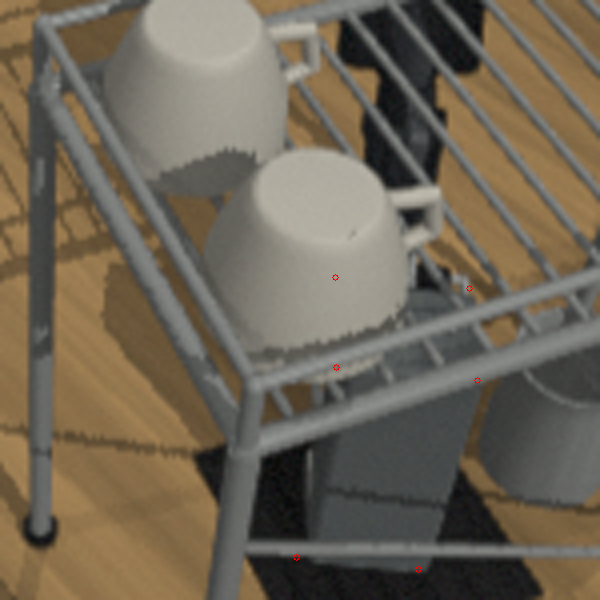

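```bash
python3 -m jog '[0.18,0,0,0,0,0,0, 0.25,0,0,0,0,0,0, 0.35,0,0,0,0,0,0, 0.35,0,0,0,0,0,0, 0.35,0,0,0,0,0,0]'; python3 - <<'E'
from h import *
w=ctrl.get_image("wrist");s=ctrl.get_image("scene");a=cv2.resize(s["image"][170:320,280:430],(400,400))
cv2.imwrite("pics/rel.png",np.hstack([a,cv2.copyMakeBorder(cv2.resize(w["image"],(400,300)),0,100,0,0,0)]))
E
```

```text
t: 14.65
tool_pos: [0.5514, 0.197, 0.12]
tool_rot: [1.015, 2.457, 1.02]
contact_force: [-0.1, 0.0, -0.2]
opening: 0.03
```

View pics/rel.png

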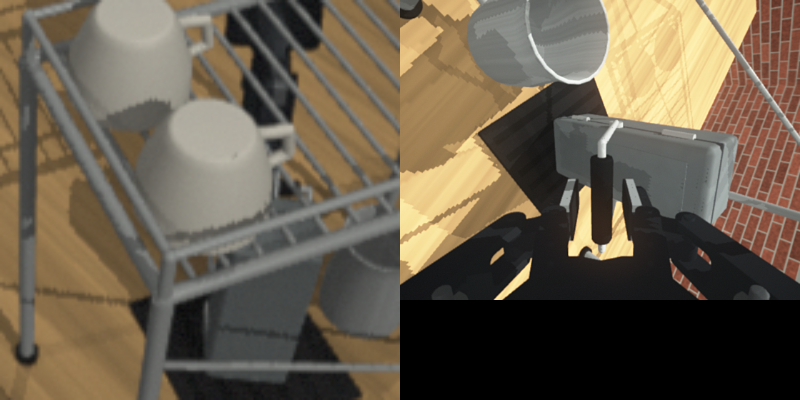

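```bash
python3 -m jog '[0.35,0,0,-0.010,0,0,0, 0.35,0,0,-0.015,0,0,0, 0.35,0,0,-0.020,0,0,0, 0.35,0,0,-0.025,0,0,0, 0.35,0,0,-0.030,0,0,0, 0.35,0,0,-0.030,0,0,0, 0.35,0,0,-0.020,0,0,0, 0.35,0,0,0,0,0,0]'; python3 - <<'E'
from h import *
w=ctrl.get_image("wrist");s=ctrl.get_image("scene");a=cv2.resize(s["image"][170:320,280:430],(400,400))
cv2.imwrite("pics/fin.png",np.hstack([a,cv2.copyMakeBorder(cv2.resize(w["image"],(400,300)),0,100,0,0,0)]))
E
```

```text
t: 15.75
tool_pos: [0.477, 0.1208, 0.2281]
tool_rot: [1.013, 2.453, 1.019]
contact_force: [-0.1, 0.4, 0.5]
opening: 0.03
```

View pics/fin.png

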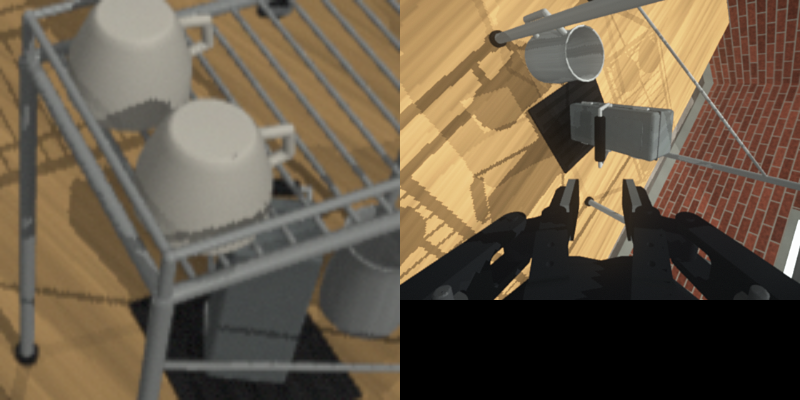

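```bash
python3 -c "
from station import ctrl
print(ctrl.finish_job())"
```

```text
the job is handed in; nothing more can be done
None
```

The tin is standing upright on its heavy end on the rubber mat under the rack, and the job is handed in. I let go at about 15 s and finished at 15.8 s of the 53 s allowed.

- **Finding the heavy end:** I lifted the tin by its swing handle. The end nearer the robot hung low, by roughly 50 degrees.
- **Placing it:** I carried it in under the front of the rack and set its heavy-end bottom edge on the mat. I then tipped it upright with the handle, released it and backed out.
- **Last checks:** The force on the tool was about zero after I released the handle. The final pictures show the tin still upright with the gripper clear of it.
- **Position:** Its base measured about 6 mm to one side of the mat's centre and 1–2 mm further in. I left that uncorrected. The tin stands turned about 28 degrees to the mat, on purpose, to keep it clear of the diagonal brace at the back.
- **Disagreements:** The two estimates of the hang angle differed, 48 and 62 degrees. The height at which the tin touched the mat suggested about 54. Before release, one edge of the tin was partly hidden behind the rack and hinted at a few degrees of sideways lean. I did not see that in the later pictures, and I did not measure it again.
- **Pitcher, portafilter and tamper:** The robot made no planned contact with them. The pitcher looked untouched in the last pictures. I did not measure any of the three again at the end.

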